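Close the soap tub: seat its lid, then snap the cap onto the pouring neck and hold it down

ROBOT

A 6-joint arm with a two-finger parallel gripper is mounted at the origin on the work surface. World frame = base frame: x ahead of the robot, y to its left, z up, the work surface at z = 0. Lengths are in m, angles in rad, forces in N, time in s.
With the tool pointing down it reaches from about 0.425 to 1.125 m from the base axis. Payload 14.9 kg.
Tool frame: the origin (TCP) lies at the very end of the fingers, on their centre line; the grasp point (between the pads) lies 19 mm behind it; z points along the fingers, y is the line along which they close (so a half turn about z gives the same grasp; the last joint's range is limited). The gripper opens to 91 mm and grips with 3 to 60 N. Pads are 32 mm wide; open, the fingers measure 118 mm over their backs; the gripper's body (76 mm by 178 mm) begins 60 mm behind the grasp point.
Start: joints at [1.181, 0.379, 1.734, -0, 1.028, -0.033], TCP at [0.245, 0.656, 0.214] pointing down, gripper open.
Joint ranges: [-2.77, 2.77], [-0.74, 2.19], [0, 2.66], [-1.06, 4.2], [0.31, 2.87], [-3.08, 3.08]. Speed limits (rad/s): [1.89, 1.89, 2.39, 3.14, 3.14, 3.14].

INTERFACE

Orientations are given as a rotation vector (axis times angle).
In Python, from cell import state, camera, sign_off gives the robot as it stands.
- The arm moves only by the tool move_arm, never from a script. Its arguments are lists of equal length, an entry for each row: "delta_pos": the shift along the tool's x, y, z normalised to -1 to 1, where 1 is 0.5 m, a list of three; "twist": the turn, a rotation vector about the tool's x, y, z normalised to -1 to 1, where 1 is pi/2 rad, a list of three; "grip": the opening, from 0 (shut) to 1 (fully open). In form: {"delta_pos": [[x, y, z], ...], "twist": [[rx, ry, rz], ...], "grip": [grip, ...]}. A call has 1 to 10 rows; each row is the pose to reach, as a shift and turn from the pose commanded when the call began, along the tool's axes at that moment; what a row does not reach only later rows make up. A row lasts 1/12 s, in which the tool goes at most 41.7 mm and 7.16 degrees, less where a joint would pass 70% of its speed; a pose out of reach is approached as far as the arm can. A call with a number of a shift or a turn outside -1 to 1 is refused whole. A call with a gripper value outside its range is refused whole. The fingers move at their own pace and stop on an object; "grip_force" is the grip in N (left out, the last holds). Time passes only in rows, so rows that repeat a pose let the fingers close. It gives the time, the measured TCP pose, the force, the opening and the grip force at its end, in the units of the state.
- state(): the state, without advancing time (a new reading comes with each control period).
- camera(name): name is "scene" or "top" or "wrist"; returns a dict with "pixels" (420x560x3 uint8, blue, green, red), "range_z" (420x560 float32, m along the optical axis (not along the pixel's ray), 0 where there is no reading), "intrinsics" (3x3 intrinsics, pixels), "R" (3x3) and "t" (3): a world point X has camera coordinates R X + t. Camera axes: x right, y down, z forward; pixel columns grow to the right and rows downward; lengths in m; the calibration is good to about 2 mm. A picture is of the moment at which its call begins.
- sign_off(): hands the job in; it is judged then, once.
The state is a dict: "clock": time; "joint_pos": joint angles; "qd": joint speeds; "effort": joint torques, N m; "ee_pos": TCP position; "eef_rot": TCP orientation; "wrist_force": force on the tool from outside, world axes, zero at the start; "ft_torque": the same for the moment, N m; "opening": finger opening in m; "gripper_force": force on a finger pad.
Only numpy, scipy, OpenCV 4.12 (cv2) and the standard library are available. Lean on these libraries where they do the work, as an engineer would, in place of code of your own. Each camera call takes 0.05 s, during which the arm holds its last target. There are 200 camera calls.

TASK

The tub with the pouring neck on its lid is not shut yet: first press that lid down until it is fully home. Then pick up the white cap with the grip knob, set it on the neck, press it straight down until it clicks, and keep pressing firmly after the click: finish while still holding the cap down hard against the neck, not letting go. Leave the other small things on the table (flat cap, steel cup, mould) where they are.

Things in the scene. Friction and masses are not known exactly. Their poses are not given: they have to be found in the camera images.
- tub: White box-shaped tub, 150 x 110 mm, fixed on the table at any turn, closed by a yellow lid of 158 x 118 mm that carries the pouring neck. Origin in the middle of its underside, on the table; x along its long side, towards the neck. A second tub of the same look, without neck, stands far to the left: not to be used.
- lid (a joint): How far the tub's lid still stands above its seat, m: 0 = fully home, 0.010 = fully proud. The lid slides straight up and down only and does not tilt; steady friction, about 8 N to push it down; it stays where it is left and stops hard at 0. Home, its flat top is 138 mm above the table.
- lid_press (a point): Point on the lid's flat top, middle of a shallow ring mark of 44 mm: the clear place for pressing the lid down. It moves with the lid. z up; x along the lid's long side towards the neck, whose axis stands 75 mm away along +x.
- neck: The pouring neck: white upright stud fixed on the lid, moving with it. 23 mm diameter, 24 mm tall, its upper 6 mm coned in to 16 mm. Origin in the middle of its foot, on the lid's flat top; z up along its axis. Four sprung steel balls peep out of its side, to 16 mm from the axis, centres 11 mm above the foot.
- neck_top (a point): Middle of the neck's flat top, 24 mm above its foot. The cap's inner bead must be pushed over the balls: it meets them with the cap's lower edge about 14 mm above the neck's foot, resistance rises to about 10 to 15 N, and drops away (the click) between 12 and 8 mm; from there it snaps down by itself. The cap is home when its roof stands hard on this top, its lower edge 1 mm above the foot.
- cap: The snap cap: white plastic, loose, 30 to 50 g, standing on the table open end down. Hat shape: round skirt and roof 40 mm diameter, 27 mm tall, with a grip knob on the roof; 47 mm tall in all. Yaw does not matter. Origin in the middle of its lower edge; z up. Bore 35 mm, with a bead of 28 mm inner diameter at the lower edge; roof underside 23 mm above that edge.
- cap_knob (a point): Middle of the top of the cap's round grip knob, 47 mm above its lower edge. The knob is 22 mm diameter, 20 mm tall, upright sides. Fingers gripping it from above can rest their tips on the roof (27 mm above the lower edge) and push there; pushing on the knob's top works too.
- flat_cap: Bystander: a flat plain white cap, 60 mm diameter, 18 mm tall, without knob, loose. It fits nothing here. Origin in the middle of its underside.
- cup: Bystander: an open steel cup, 58 mm mouth diameter, 58 mm tall, loose. Origin in the middle of its underside.
- mould: Bystander: an open grey soap mould, 85 x 60 x 26 mm with one divider, loose. Origin in the middle of its underside, x along its length.
Things that resemble listed ones, but are neither listed nor needed, are in the scene too. What is shaped like the cap but blue or red is not meant.

How it is judged:
On the way, in this order (a step that is already met when the one before it is completed fails the run):
1. the lid is pressed fully home while the cap is still off the neck (value of joint lid below 0.0015 m and distance between cap and neck above 0.06 m), for 0.2 s.
2. the cap has clicked home on the neck (value of joint lid below 0.0015 m and z of cap in the frame of neck below 0.0035 m and horizontal distance between cap and neck below 0.004 m and angle between cap's own z axis and vertical below 0.12 rad), for 0.2 s.
At the end, for the whole second after the job is handed in: The lid is home (within 1.5 mm), the cap sits on the neck past the click (lower edge less than 3.5 mm above the neck's foot, within 4 mm of its axis, tilted less than 0.12 rad), and the gripper's fingers still press it down: more than 5 N between cap and neck through the last second (all of step 2 and contact force between cap and neck above 5 N and contact force between the fingers and cap above 3 N); the arm keeps its last pose, push and grip.
It fails at once if the flat cap is moved more than 30 mm (distance of flat_cap from where it was at the start of the episode above 0.03 m).
It fails at once if the steel cup is moved more than 30 mm (distance of cup from where it was at the start of the episode above 0.03 m).
It fails at once if the mould is moved more than 30 mm (distance of mould from where it was at the start of the episode above 0.03 m).
It also fails if it takes over 58 s, if anything falls off the work surface, if the arm or the gripper's body presses on something with over 40 N, if the wrist force passes 120 N, or if a joint passes its speed limit or range.

## Working session

There is one attempt and no reset: what is moved stays moved. The work goes in short steps, Python scripts to look and compute and a tool call to move; the robot and the scene stay as the last step left them, time stands still between calls to the robot, and variables do not carry over. Pictures are saved under pics/ and viewed, at most 10 in all, crops included, and the job is handed in when it is done.

Besides the shell and the picture viewer there is one more tool, called after "Call:" in YAML: its name, and indented under it one key for each argument. move_arm: Moves the arm, as the interface text tells. Scaled input: -1 to 1 covers 0.5 m each way for a shift and pi/2 rad each way for a turn. Its arguments: {"type":"object","properties":{"delta_pos":{"type":"array"},"twist":{"type":"array"},"grip":{"type":"array"},"grip_force":{"type":"number"}},"required":["delta_pos","twist","grip"]}

```bash
mkdir -p pics
cat > h.py <<'E'
import numpy as np, cv2
from cell import state, camera, sign_off
def cloud(c):
    z=c["range_z"]; K=c["intrinsics"]; v,u=np.mgrid[:z.shape[0],:z.shape[1]]
    P=np.stack([(u-K[0,2])*z/K[0,0],(v-K[1,2])*z/K[1,1],z],-1)
    W=(P-c["t"])@c["R"]; W[z<=0]=np.nan
    return W
E
python3 - <<'E'
from h import *
import pickle
s=state(); print({k:np.round(v,3).tolist() for k,v in s.items()})
for n in("top","scene"):
    c=camera(n); pickle.dump(c,open(n+".pkl","wb")); cv2.imwrite(f"pics/{n}.png",c["pixels"])
E
```

```text
{'clock': 0.0, 'joint_pos': [1.181, 0.379, 1.735, -0.0, 1.029, -0.033], 'qd': [0.001, 0.001, 0.0, 0.001, 0.0, -0.001], 'effort': [0.005, -76.372, -43.438, 0.065, 0.042, -0.0], 'ee_pos': [0.244, 0.656, 0.213], 'eef_rot': [-0.557, -3.092, 0.002], 'wrist_force': [-0.295, 0.116, 0.317], 'ft_torque': [0.0, 0.033, -0.007], 'gripper_force': 0.0, 'opening': 0.091}
```

View pics/top.png

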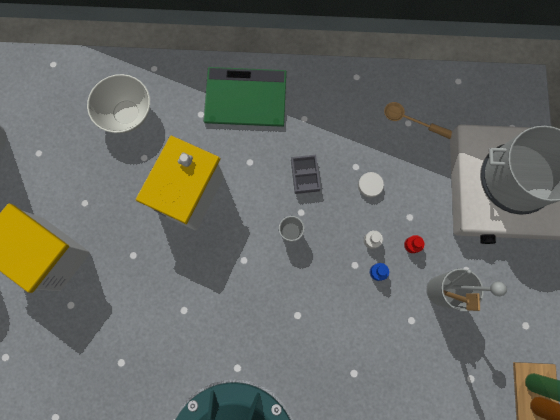

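View pics/scene.png

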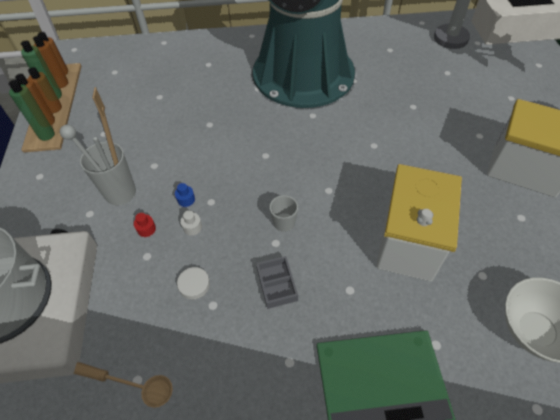

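The top view shows the candidates for the cap: white cap with knob (374,239), blue (380,271), red (415,244) and flat white cap (371,184). I choose the one at (374,239). The tub with the neck is at (178,178), neck at (186,160). The tub at (20,248) has no neck.

```bash
cat > m.py <<'E'
from h import *
import pickle
for n in("top","scene"):
    c=pickle.load(open(n+".pkl","rb")); W=cloud(c); im=c["pixels"].astype(int)
    print(n,"cam",np.round(-c["R"].T@c["t"],3))
    b,g,r=im[...,0],im[...,1],im[...,2]
    y=((r>150)&(b<80)&(g>100)).astype(np.uint8)
    N,L,st,ce=cv2.connectedComponentsWithStats(y)
    for i in range(1,N):
        if st[i,4]<300: continue
        p=W[L==i]; p=p[np.isfinite(p).all(1)]; zm=np.median(p[:,2]); p=p[abs(p[:,2]-zm)<.006]
        rc=cv2.minAreaRect((p[:,:2]*1000).astype(np.float32)); print("lid",ce[i].round(),zm.round(4),rc, cv2.boxPoints(rc).round().tolist())
    if n=="top": boxes={"cap":(374,239,16),"neck":(186,160,12),"flat":(371,184,18),"cup":(291,229,16),"mould":(306,174,24),"red":(415,244,14),"blue":(380,271,14)}
    else: boxes={"cap":(191,222,18),"neck":(425,216,14)}
    for k,(u,v,h) in boxes.items():
        q=W[v-h:v+h,u-h:u+h].reshape(-1,3); q=q[np.isfinite(q).all(1)]
        base=0.156 if k=="neck" else .012
        q=q[q[:,2]>base]
        if len(q): 
            t=q[q[:,2]>q[:,2].max()-.006]
            print(k,len(q),"zmax",q[:,2].max().round(4),"top mid",((t.min(0)+t.max(0))/2).round(4),"mean",t.mean(0).round(4),"n",len(t),"ext",q.min(0).round(3),q.max(0).round(3))
            if k=="cap":
                t=q[(q[:,2]>.02)&(q[:,2]<.032)]; print(" roof",((t.min(0)+t.max(0))/2).round(4),(t.max(0)-t.min(0)).round(3))
c=pickle.load(open("top.pkl","rb"))["pixels"]
cr=np.hstack([cv2.resize(c[205:295,340:440],(400,360),interpolation=3),cv2.resize(c[130:220,130:230],(400,360),interpolation=3)]); cv2.imwrite("pics/crop.png",cr)
E
python3 m.py
```

```text
top cam [ 0.321 -0.083  1.024]
lid [176. 179.] 0.1449 ((564.272216796875, 139.23841857910156), (117.50077819824219, 156.4698944091797), 67.7334213256836) [[470.0, 115.0], [614.0, 55.0], [659.0, 164.0], [514.0, 223.0]]
lid [ 25. 247.] 0.1386 ((406.2354736328125, 451.97039794921875), (154.52027893066406, 115.98689270019531), 58.03179168701172) [[316.0, 417.0], [415.0, 356.0], [496.0, 487.0], [398.0, 548.0]]
cap 253 zmax 0.0521 top mid [ 0.4697 -0.2971  0.0491] mean [ 0.4692 -0.2968  0.0478] n 49 ext [ 0.45  -0.317  0.013] [ 0.49  -0.277  0.052]
 roof [ 0.4702 -0.2973  0.026 ] [0.039 0.039 0.012]
neck 136 zmax 0.172 top mid [0.5994 0.1217 0.169 ] mean [0.5994 0.1228 0.169 ] n 65 ext [0.585 0.109 0.156] [0.615 0.137 0.172]
flat 481 zmax 0.0247 top mid [ 0.6034 -0.2925  0.0217] mean [ 0.6023 -0.2926  0.0199] n 177 ext [ 0.574 -0.322  0.012] [ 0.633 -0.263  0.025]
cup 269 zmax 0.0624 top mid [ 0.4812 -0.1053  0.0594] mean [ 0.4816 -0.1053  0.0587] n 93 ext [ 0.453 -0.133  0.012] [ 0.509 -0.078  0.062]
mould 351 zmax 0.0315 top mid [ 0.6204 -0.1341  0.0285] mean [ 0.6202 -0.1354  0.0273] n 
[... 364 characters left out ...]
82]
lid [536. 124.] 0.1377 ((393.6981201171875, 424.4837341308594), (94.49162292480469, 114.5205307006836), 57.97745895385742) [[320.0, 415.0], [417.0, 354.0], [467.0, 434.0], [370.0, 495.0]]
lid [426. 205.] 0.1446 ((566.113525390625, 136.34971618652344), (113.7930908203125, 156.38845825195312), 67.60238647460938) [[472.0, 114.0], [617.0, 54.0], [660.0, 159.0], [515.0, 219.0]]
cap 335 zmax 0.0501 top mid [ 0.4723 -0.3006  0.0471] mean [ 0.4726 -0.3003  0.0469] n 81 ext [ 0.453 -0.318  0.012] [ 0.492 -0.281  0.05 ]
 roof [ 0.4722 -0.2999  0.0258] [0.039 0.037 0.012]
neck 193 zmax 0.1719 top mid [0.6028 0.1199 0.1689] mean [0.6029 0.1199 0.1683] n 86 ext [0.587 0.106 0.156] [0.617 0.135 0.172]
```

View pics/crop.png

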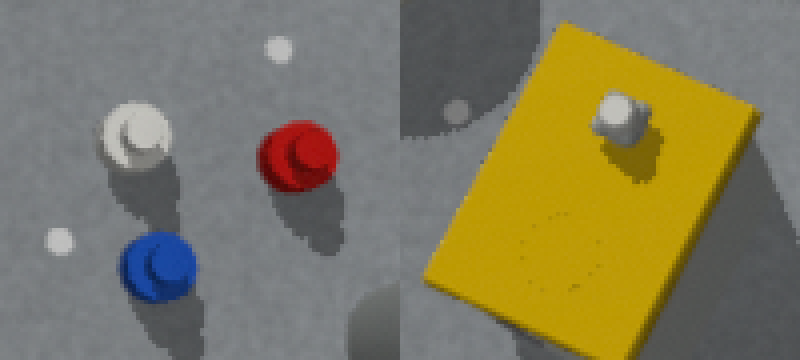

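The crop shows the white knob cap at crop (145,135), clearly different from blue and red. The neck is at crop (618,112) with its balls visible, and the ring mark at crop (560,252). The lid is about 7 mm proud. Lid_press is at about (0.532, 0.150), neck (0.601, 0.121), cap (0.471, -0.299). Next I move above the ring with the fingers shut.

Call:
move_arm:
  delta_pos:
    - [-0.89, -0.75, 0]
    - [-0.89, -0.75, 0]
    - [-0.89, -0.75, 0]
    - [-0.89, -0.75, 0]
    - [-0.89, -0.75, 0]
    - [-0.89, -0.75, 0]
    - [-0.89, -0.75, 0]
    - [-0.89, -0.75, 0]
    - [-0.89, -0.75, 0]
    - [-0.89, -0.75, 0]
  twist:
    - [0, 0, 0]
    - [0, 0, 0]
    - [0, 0, 0]
    - [0, 0, 0]
    - [0, 0, 0]
    - [0, 0, 0]
    - [0, 0, 0]
    - [0, 0, 0]
    - [0, 0, 0]
    - [0, 0, 0]
  grip: [0, 0, 0, 0, 0, 0, 0, 0, 0, 0]
  grip_force: 20

```text
clock: 0.93
ee_pos: [0.4497, 0.2911, 0.2139]
eef_rot: [-0.557, -3.092, 0.0]
wrist_force: [1.2, 0.0, 0.2]
opening: 0.0276
gripper_force: 0.0
```

Call:
move_arm:
  delta_pos:
    - [-0.25, -0.2, 0]
    - [-0.25, -0.2, 0]
    - [-0.25, -0.2, 0]
    - [-0.25, -0.2, 0]
    - [-0.25, -0.2, 0]
    - [-0.25, -0.2, 0]
    - [-0.25, -0.2, 0]
  twist:
    - [0, 0, 0]
    - [0, 0, 0]
    - [0, 0, 0]
    - [0, 0, 0]
    - [0, 0, 0]
    - [0, 0, 0]
    - [0, 0, 0]
  grip: [0, 0, 0, 0, 0, 0, 0]

```text
clock: 1.52
ee_pos: [0.5311, 0.1557, 0.2137]
eef_rot: [-0.558, -3.091, 0.0]
wrist_force: [0.1, 0.4, 0.4]
opening: 0.0001
gripper_force: 0.0
```

Run:
```python
from h import *
s=state(); print(s["ee_pos"],s["opening"],s["wrist_force"])
c=camera("wrist"); cv2.imwrite("pics/w1.png",c["pixels"]); W=cloud(c)
print(-c["R"].T@c["t"])
q=W.reshape(-1,3); z=q[:,2]
d=np.hypot(q[:,0]-.601,q[:,1]-.121)
t=q[(d<.03)&(z>.155)]; 
if len(t): t=t[t[:,2]>t[:,2].max()-.003]; print("neck",(t.min(0)+t.max(0))/2,len(t))
l=q[(np.hypot(q[:,0]-.56,q[:,1]-.14)<.03)&(z<.155)]; print("lid z",np.nanmedian(l[:,2]) if len(l) else None)
```

```text
[0.53113512 0.15574785 0.21366418] 0.00010406591757008168 [0.10742403 0.37010318 0.38904338]
[0.46255602 0.18075441 0.38477608]
neck [0.60148109 0.1281919  0.16807836] 26
lid z 0.14489808403520751
```

View pics/w1.png

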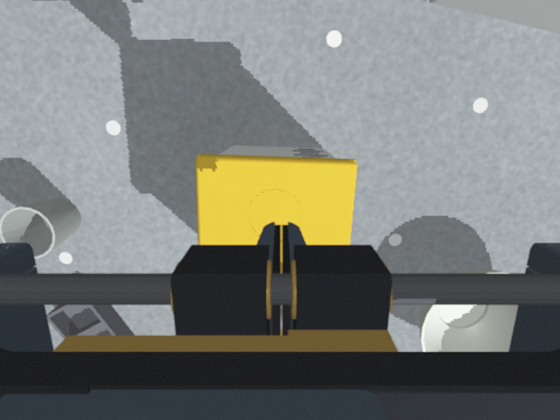

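The wrist picture shows the ring mark at (273,212), next to the shut fingers at (282,235). The gripper hides the neck. I descend to just above the lid.

Call:
move_arm:
  delta_pos:
    - [-0.006, -0.01, 0.04]
    - [-0.006, -0.01, 0.08]
    - [-0.006, -0.01, 0.11]
    - [-0.006, -0.01, 0.12]
    - [-0.006, -0.01, 0.126]
    - [-0.006, -0.01, 0.13]
    - [-0.006, -0.01, 0.134]
    - [-0.006, -0.01, 0.138]
  twist:
    - [0, 0, 0]
    - [0, 0, 0]
    - [0, 0, 0]
    - [0, 0, 0]
    - [0, 0, 0]
    - [0, 0, 0]
    - [0, 0, 0]
    - [0, 0, 0]
  grip: [0, 0, 0, 0, 0, 0, 0, 0]

```text
clock: 2.23
ee_pos: [0.5329, 0.1503, 0.1456]
eef_rot: [0.557, 3.091, 0.001]
wrist_force: [-0.0, 0.6, -0.5]
opening: 0.0007
gripper_force: 0.0
```

Call:
move_arm:
  delta_pos:
    - [0, 0, 0.002]
    - [0, 0, 0.004]
    - [0, 0, 0.006]
    - [0, 0, 0.008]
    - [0, 0, 0.01]
    - [0, 0, 0.012]
    - [0, 0, 0.014]
    - [0, 0, 0.014]
  twist:
    - [0, 0, 0]
    - [0, 0, 0]
    - [0, 0, 0]
    - [0, 0, 0]
    - [0, 0, 0]
    - [0, 0, 0]
    - [0, 0, 0]
    - [0, 0, 0]
  grip: [0, 0, 0, 0, 0, 0, 0, 0]

```text
clock: 2.9
ee_pos: [0.5328, 0.1501, 0.1385]
eef_rot: [0.558, 3.091, 0.001]
wrist_force: [-1.2, 2.2, 2.6]
opening: 0.0006
gripper_force: 1.3
```

Call:
move_arm:
  delta_pos:
    - [0, 0, 0.001]
    - [0, 0, 0.002]
    - [0, 0, 0.003]
    - [0, 0, 0.004]
    - [0, 0, 0.004]
    - [0, 0, 0.004]
  twist:
    - [0, 0, 0]
    - [0, 0, 0]
    - [0, 0, 0]
    - [0, 0, 0]
    - [0, 0, 0]
    - [0, 0, 0]
  grip: [0, 0, 0, 0, 0, 0]

```text
clock: 3.4
ee_pos: [0.533, 0.1502, 0.138]
eef_rot: [0.558, 3.091, 0.001]
wrist_force: [-13.0, -1.8, 31.3]
opening: 0.0005
gripper_force: 15.8
```

The lid is home: z is 0.138 at 31 N. Next I lift and travel to the cap.

Call:
move_arm:
  delta_pos:
    - [0, 0, -0.08]
    - [0, 0, -0.16]
    - [-0.2, -0.89, -0.16]
    - [-0.2, -0.89, -0.16]
    - [-0.2, -0.89, -0.16]
    - [-0.2, -0.89, -0.16]
    - [-0.2, -0.89, -0.16]
    - [-0.2, -0.89, -0.16]
    - [-0.2, -0.89, -0.16]
    - [-0.2, -0.89, -0.16]
  twist:
    - [0, 0, 0]
    - [0, 0, 0]
    - [0, 0, 0]
    - [0, 0, 0]
    - [0, 0, 0]
    - [0, 0, 0]
    - [0, 0, 0]
    - [0, 0, 0]
    - [0, 0, 0]
    - [0, 0, 0]
  grip: [0, 0, 0, 0, 0, 0.6, 0.6, 0.6, 0.6, 0.6]

```text
clock: 4.23
ee_pos: [0.4868, -0.1824, 0.2164]
eef_rot: [0.557, 3.091, -0.0]
wrist_force: [1.5, 0.1, -0.1]
opening: 0.0308
gripper_force: 0.0
```

Call:
move_arm:
  delta_pos:
    - [-0.1, -0.23, 0.04]
    - [-0.1, -0.23, 0.06]
    - [-0.1, -0.23, 0.06]
    - [-0.1, -0.23, 0.06]
    - [-0.1, -0.23, 0.06]
    - [-0.1, -0.23, 0.06]
  twist:
    - [0, 0, 0]
    - [0, 0, 0]
    - [0, 0, 0]
    - [0, 0, 0]
    - [0, 0, 0]
    - [0, 0, 0]
  grip: [0.6, 0.6, 0.6, 0.6, 0.6, 0.6]

```text
clock: 4.73
ee_pos: [0.4939, -0.3053, 0.1858]
eef_rot: [-0.559, -3.091, -0.0]
wrist_force: [0.1, 0.6, 0.5]
opening: 0.055
gripper_force: 0.0
```

```bash
cat > w.py <<'E'
from h import *
import sys
from scipy.spatial.transform import Rotation as Ro
from scipy.optimize import least_squares
name,x0,y0,zlo,zhi,r=sys.argv[1],*map(float,sys.argv[2:7])
s=state(); c=camera("wrist"); cv2.imwrite(f"pics/{name}.png",c["pixels"]); W=cloud(c)
T=Ro.from_rotvec(s["eef_rot"]).as_matrix(); print("tcp",np.round(s["ee_pos"],4),"open",s["opening"])
q=W.reshape(-1,3); q=q[(np.hypot(q[:,0]-x0,q[:,1]-y0)<r)&(q[:,2]>zlo)&(q[:,2]<zhi)]
for lo in np.arange(zlo,zhi,.004):
    t=q[(q[:,2]>=lo)&(q[:,2]<lo+.004)]
    if len(t)>3:
        (cx,cy),rad=cv2.minEnclosingCircle((t[:,:2]*1000).astype(np.float32))
        p=np.array([cx,cy,lo*1000])/1000
        print(f"z{lo:.3f} n{len(t)} circ {cx:.1f} {cy:.1f} r{rad:.1f} tool-delta/0.5:",((T.T@(p-s["ee_pos"]))/.5).round(4))
E
python3 w.py w2 .471 -.299 .012 .056 .035
```

```text
tcp [ 0.4939 -0.3053  0.1858] open 0.05502350334188086
z0.012 n11 circ 460.4 -295.6 r16.5 tool-delta/0.5: [ 0.0693 -0.0053  0.3477]
z0.016 n12 circ 458.8 -293.9 r14.3 tool-delta/0.5: [ 0.0735 -0.0031  0.3397]
z0.020 n9 circ 458.1 -294.7 r14.0 tool-delta/0.5: [ 0.0742 -0.0052  0.3317]
z0.024 n658 circ 470.5 -301.0 r20.0 tool-delta/0.5: [ 0.0467 -0.0082  0.3237]
z0.028 n138 circ 470.0 -300.9 r19.5 tool-delta/0.5: [ 0.0476 -0.0084  0.3157]
z0.032 n12 circ 465.0 -298.7 r9.2 tool-delta/0.5: [ 0.0585 -0.0079  0.3077]
z0.036 n8 circ 465.0 -295.7 r7.8 tool-delta/0.5: [ 0.0606 -0.0022  0.2997]
z0.040 n12 circ 464.4 -297.4 r8.1 tool-delta/0.5: [ 0.0606 -0.0058  0.2917]
z0.044 n349 circ 470.4 -300.8 r10.9 tool-delta/0.5: [ 0.0471 -0.008   0.2837]
z0.048 n65 circ 470.1 -300.9 r10.2 tool-delta/0.5: [ 0.0475 -0.0083  0.2757]
```

View pics/w2.png

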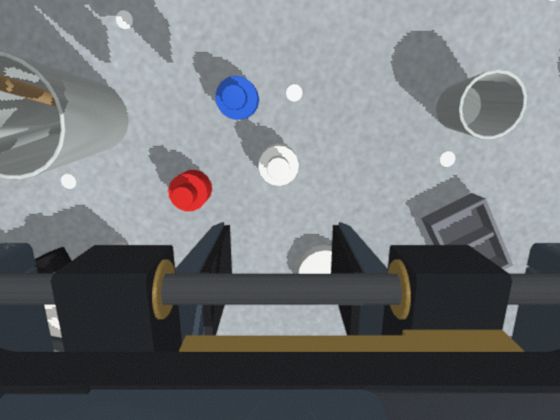

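The wrist picture shows the white cap at (278,165), red at (190,190), blue at (237,97) and flat cap (320,265) behind. Cap measured at (0.4704, -0.3008). I go down over the knob.

Call:
move_arm:
  delta_pos:
    - [0.047, -0.008, 0.06]
    - [0.047, -0.008, 0.12]
    - [0.047, -0.008, 0.18]
    - [0.047, -0.008, 0.23]
    - [0.047, -0.008, 0.27]
    - [0.047, -0.008, 0.29]
    - [0.047, -0.008, 0.304]
    - [0.047, -0.008, 0.312]
    - [0.047, -0.008, 0.312]
  twist:
    - [0, 0, 0]
    - [0, 0, 0]
    - [0, 0, 0]
    - [0, 0, 0]
    - [0, 0, 0]
    - [0, 0, 0]
    - [0, 0, 0]
    - [0, 0, 0]
    - [0, 0, 0]
  grip: [0.6, 0.6, 0.6, 0.6, 0.6, 0.6, 0.6, 0.6, 0.6]

```text
clock: 5.53
ee_pos: [0.471, -0.3008, 0.0303]
eef_rot: [0.557, 3.092, -0.0]
wrist_force: [-0.2, -0.1, -0.0]
opening: 0.0551
gripper_force: 0.0
```

Call:
move_arm:
  delta_pos:
    - [0, 0, 0.004]
    - [0, 0, 0.004]
    - [0, 0, 0.004]
    - [0, 0, 0.004]
    - [0, 0, 0.004]
    - [0, 0, 0.004]
    - [0, 0, 0.004]
    - [0, 0, 0.004]
  twist:
    - [0, 0, 0]
    - [0, 0, 0]
    - [0, 0, 0]
    - [0, 0, 0]
    - [0, 0, 0]
    - [0, 0, 0]
    - [0, 0, 0]
    - [0, 0, 0]
  grip: [0.6, 0.1, 0.1, 0.1, 0.1, 0.1, 0.1, 0.1]
  grip_force: 40

```text
clock: 6.2
ee_pos: [0.4708, -0.3011, 0.028]
eef_rot: [0.557, 3.092, -0.0]
wrist_force: [0.1, -0.4, 1.2]
opening: 0.021
gripper_force: 40.0
```

The knob is gripped at 21 mm opening and 40 N. I lift, then travel to a spot beside the neck.

Call:
move_arm:
  delta_pos:
    - [0, 0, -0.03]
    - [0, 0, -0.1]
    - [0, 0, -0.18]
    - [0, 0, -0.26]
    - [0, 0, -0.34]
    - [0, 0, -0.42]
    - [0, 0.08, -0.43]
    - [0, 0.16, -0.43]
    - [-0.04, 0.24, -0.43]
    - [-0.04, 0.32, -0.43]
  twist:
    - [0, 0, 0]
    - [0, 0, 0]
    - [0, 0, 0]
    - [0, 0, 0]
    - [0, 0, 0]
    - [0, 0, 0]
    - [0, 0, 0]
    - [0, 0, 0]
    - [0, 0, 0]
    - [0, 0, 0]
  grip: [0.1, 0.1, 0.1, 0.1, 0.1, 0.1, 0.1, 0.1, 0.1, 0.1]

```text
clock: 7.03
ee_pos: [0.5468, -0.1584, 0.2438]
eef_rot: [0.559, 3.089, -0.001]
wrist_force: [1.0, 0.0, 0.1]
opening: 0.0212
gripper_force: 40.0
```

Call:
move_arm:
  delta_pos:
    - [0, 0.08, 0]
    - [0, 0.16, 0]
    - [0, 0.24, 0]
    - [0, 0.32, 0]
    - [0, 0.4, 0]
    - [0, 0.48, 0]
    - [0, 0.54, 0]
    - [0, 0.56, 0]
    - [0, 0.56, 0]
    - [0, 0.56, 0]
  twist:
    - [0, 0, 0]
    - [0, 0, 0]
    - [0, 0, 0]
    - [0, 0, 0]
    - [0, 0, 0]
    - [0, 0, 0]
    - [0, 0, 0]
    - [0, 0, 0]
    - [0, 0, 0]
    - [0, 0, 0]
  grip: [0.1, 0.1, 0.1, 0.1, 0.1, 0.1, 0.1, 0.1, 0.1, 0.1]

```text
clock: 7.87
ee_pos: [0.6423, 0.103, 0.2426]
eef_rot: [-0.556, -3.091, 0.001]
wrist_force: [-0.3, 0.3, -1.4]
opening: 0.0207
gripper_force: 40.0
```

```bash
python3 w.py w3 .601 .121 .150 .170 .03
```

```text
tcp [0.6423 0.103  0.2426] open 0.020666960838052282
z0.150 n203 circ 600.2 120.9 r15.7 tool-delta/0.5: [0.0914 0.0043 0.1852]
z0.154 n189 circ 600.2 121.6 r14.6 tool-delta/0.5: [0.0917 0.0055 0.1772]
z0.158 n327 circ 600.2 121.1 r10.7 tool-delta/0.5: [0.0915 0.0047 0.1692]
z0.162 n252 circ 600.3 120.9 r8.2 tool-delta/0.5: [0.0912 0.0044 0.1612]
```

View pics/w3.png

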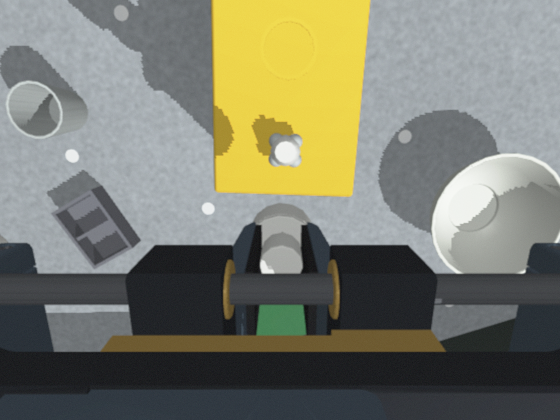

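The wrist picture shows the cap in the fingers at (282,225), the neck at (286,150) and the ring mark at (288,50). The neck axis is (0.6003, 0.1209). I centre over it and go down to just above the balls.

Call:
move_arm:
  delta_pos:
    - [0.04, 0.002, 0]
    - [0.08, 0.004, 0]
    - [0.091, 0.0045, 0]
    - [0.091, 0.0045, 0.02]
    - [0.091, 0.0045, 0.05]
    - [0.091, 0.0045, 0.08]
    - [0.091, 0.0045, 0.1]
    - [0.091, 0.0045, 0.11]
    - [0.091, 0.0045, 0.114]
    - [0.091, 0.0045, 0.114]
  twist:
    - [0, 0, 0]
    - [0, 0, 0]
    - [0, 0, 0]
    - [0, 0, 0]
    - [0, 0, 0]
    - [0, 0, 0]
    - [0, 0, 0]
    - [0, 0, 0]
    - [0, 0, 0]
    - [0, 0, 0]
  grip: [0.1, 0.1, 0.1, 0.1, 0.1, 0.1, 0.1, 0.1, 0.1, 0.1]

```text
clock: 8.75
ee_pos: [0.6011, 0.1209, 0.1856]
eef_rot: [-0.558, -3.091, 0.0]
wrist_force: [-0.0, 0.4, -1.0]
opening: 0.0209
gripper_force: 40.0
```

Call:
move_arm:
  delta_pos:
    - [0.001, 0, 0.004]
    - [0.001, 0, 0.008]
    - [0.001, 0, 0.012]
    - [0.001, 0, 0.016]
    - [0.001, 0, 0.019]
    - [0.001, 0, 0.022]
    - [0.001, 0, 0.025]
  twist:
    - [0, 0, 0]
    - [0, 0, 0]
    - [0, 0, 0]
    - [0, 0, 0]
    - [0, 0, 0]
    - [0, 0, 0]
    - [0, 0, 0]
  grip: [0.1, 0.1, 0.1, 0.1, 0.1, 0.1, 0.1]

```text
clock: 9.33
ee_pos: [0.6014, 0.1216, 0.1747]
eef_rot: [0.557, 3.09, 0.001]
wrist_force: [-0.9, 0.3, 5.0]
opening: 0.021
gripper_force: 40.0
```

Call:
move_arm:
  delta_pos:
    - [0.001, -0.001, 0.003]
    - [0.001, -0.001, 0.006]
    - [0.001, -0.001, 0.009]
    - [0.001, -0.001, 0.012]
    - [0.001, -0.001, 0.014]
    - [0.001, -0.001, 0.016]
    - [0.001, -0.001, 0.016]
  twist:
    - [0, 0, 0]
    - [0, 0, 0]
    - [0, 0, 0]
    - [0, 0, 0]
    - [0, 0, 0]
    - [0, 0, 0]
    - [0, 0, 0]
  grip: [0.1, 0.1, 0.1, 0.1, 0.1, 0.1, 0.1]

```text
clock: 9.92
ee_pos: [0.5999, 0.1211, 0.1667]
eef_rot: [-0.557, -3.092, 0.0]
wrist_force: [-7.1, -0.6, 16.6]
opening: 0.0206
gripper_force: 40.0
```

Call:
move_arm:
  delta_pos:
    - [0, 0, 0.001]
    - [0, 0, 0.002]
    - [0, 0, 0.002]
    - [0, 0, 0.002]
    - [0, 0, 0.002]
  twist:
    - [0, 0, 0]
    - [0, 0, 0]
    - [0, 0, 0]
    - [0, 0, 0]
    - [0, 0, 0]
  grip: [0.1, 0.1, 0.1, 0.1, 0.1]

```text
clock: 10.33
ee_pos: [0.6001, 0.1211, 0.1665]
eef_rot: [0.557, 3.092, -0.0]
wrist_force: [-11.4, -2.7, 28.7]
opening: 0.021
gripper_force: 40.0
```

Run:
```python
from h import *
s=state(); print(s["ee_pos"],s["wrist_force"],s["ft_torque"],s["gripper_force"])
c=camera("scene"); W=cloud(c); cv2.imwrite("pics/s2.png",cv2.resize(c["pixels"][130:290,340:500],(560,560),interpolation=3))
q=W.reshape(-1,3); l=q[(np.hypot(q[:,0]-.535,q[:,1]-.149)<.02)]; print("lid",np.nanmedian(l[:,2]))
```

```text
[0.60006265 0.12112121 0.16651424] [-11.35616861  -2.65030853  28.73960805] [-0.44284424  2.21845748 -0.0297896 ] 40.03437638282776
lid 0.4743167546237143
```

View pics/s2.png

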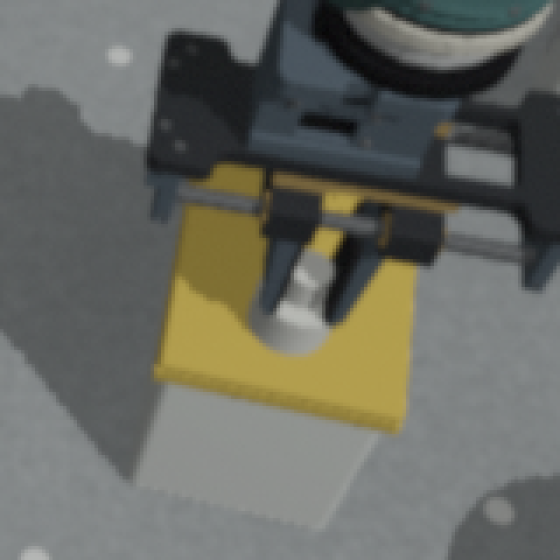

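The crop shows the cap down on the lid at (290,330), upright and held by the fingers. Going from 17 to 29 N moved it only 0.2 mm, so it is on the hard stop. TCP is 0.1665, and about 0.167 is expected for home. I hand it in.

```bash
python3 -c "
from cell import sign_off; print(sign_off())"
```

```text
the job is handed in; nothing more can be done
None
```

The lid is pressed home and the white cap is on the neck against its hard stop, still held down with about 29 N; the job was handed in at about 10 s, and the hand-in gave back no verdict.

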